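# Raise the snack case window to the marker

### The job

Open the snack case for the plate of dumplings: with the fingers beneath its lip, gently push up the sliding window in front of the dumplings until the red end of its lip is level with the yellow marker on the middle post, then leave it there. Only push, never pinch the lip, and leave the other window shut and the marker and everything else where it is.

Things in the scene. Friction and masses are not known exactly. Their poses are not given: they have to be found in the camera images.
- case: blue-framed snack case, fixed, 510 mm wide (y), 300 deep (x), 320 high; origin at centre of underside; x to its back, y to its left bay, z up. Its front, towards the robot, slopes back at 45 degrees: up the slope is (0.707,0,0.707), out of it (-0.707,0,0.707) in this frame. Two bays 220 mm wide, centred at y = +127 (left) and -127 mm (right), each with a clear window sliding up the slope
- left_window (a joint): Left window joint (m): 0 = shut as found, grows as the window slides up the slope, stop at 0.170. Hangs on a brass counterweight: 2 to 5 N along the slope moves it, and it stays where it is left
- right_window (a joint): Right window joint (m): 0 = shut as found, grows as the window slides up the slope, stop at 0.170. Hangs on a brass counterweight: 2 to 5 N along the slope moves it, and it stays where it is left
- left_lip (a point): middle of the under face of the left window's lip: an aluminium bar across the lower edge of the clear pane, 214 mm wide, 14 mm thick up the slope, standing out 35 mm square to the pane. This point is 17.5 mm out from the pane's face; the slope below it is free for the fingers. Axes: x up the slope, y to the case's left, z out of the slope
- left_pointer (a point): centre of the red end (30 mm long) of the left window's lip, next to the middle post; it lies 7 mm farther up the slope than left_lip and 92 mm towards the middle post. Axes as left_lip
- right_lip (a point): middle of the under face of the right window's lip: an aluminium bar across the lower edge of the clear pane, 214 mm wide, 14 mm thick up the slope, standing out 35 mm square to the pane. This point is 17.5 mm out from the pane's face; the slope below it is free for the fingers. Axes: x up the slope, y to the case's left, z out of the slope
- right_pointer (a point): centre of the red end (30 mm long) of the right window's lip, next to the middle post; it lies 7 mm farther up the slope than right_lip and 92 mm towards the middle post. Axes as right_lip
- mark (a point): centre of the yellow marker, a bar 14 mm thick up the slope, 28 mm wide, standing out on the sloping blue middle post between the windows; it serves both windows. The height is right when a lip's red end is in line with it across the slope. Axes: x up the slope, y to the case's left, z out of the slope
- dumplings_mid (a point): centre of a loose steel plate of white half-moon dumplings on a green liner, 170 mm across, about 30 mm high, standing in the left or the right bay behind the window
- lid: loose yellow plastic lid, disc 90 mm across, 12 mm high, near the robot; origin at the centre of its underside
- dish: loose small steel dish, 72 mm across, 26 mm high; origin at the centre of its underside
- tumbler: loose steel tumbler, 68 mm across, 90 mm high; origin at the centre of its underside
- bowl: loose aluminium bowl, 140 mm across, 60 mm high; origin at the centre of its underside
- jar: loose amber glass jar with green cap, 68 mm across, 110 mm high; origin at the centre of its underside
- tin: loose steel tin with blue lid, 114 mm across, 79 mm high, standing in the other bay of the case; origin at the centre of its underside
Things that resemble listed ones, but are neither listed nor needed, are in the scene too. Of the things that look like the part that bears dumplings_mid, the larger one is meant.

How it is judged:
By the outcome, as a careful person would: the job done as asked, in the order asked, and still so for the second after the job is handed in, with the robot touching nothing.
It also fails if it takes over 38 s, if anything falls off the work surface, if the arm or the gripper's body presses on something with over 40 N, if the wrist force passes 120 N, or if a joint passes its speed limit or range.

### The arm

A 6-joint arm with a two-finger parallel gripper is mounted at the origin on the work surface. World frame = base frame: x ahead of the robot, y to its left, z up, the work surface at z = 0. Lengths are in m, angles in rad, forces in N, time in s.
With the tool pointing down it reaches from about 0.35 to 0.775 m from the base axis. Payload 7.3 kg.
Tool frame: the origin (TCP) lies between the finger pads; the fingertips stand 8 mm ahead of it and the grasp point (between the pads) lies 11 mm behind it (robot.nose_length is the distance from the TCP to the fingertips, in m); z points along the fingers, y is the line along which they close (so a half turn about z gives the same grasp; the last joint's range is limited). The gripper opens to 92 mm and grips with 3 to 60 N. Pads are 19 mm wide; open, the fingers measure 130 mm over their backs; the gripper's body (75 mm by 190 mm) begins 47 mm behind the grasp point.
Start: joints at [1.084, 0.342, 1.524, -0, 1.275, -0.146], TCP at [0.175, 0.495, 0.213] pointing down, gripper open.
Joint ranges: [-2.53, 2.53], [-0.77, 2.02], [0.04, 2.7], [-1, 4.14], [0.28, 2.66], [-3.11, 3.11]. Speed limits (rad/s): [2.57, 2.57, 3.14, 3.14, 3.14, 3.14].

### API

Orientations are given as [roll, pitch, yaw] about the fixed x, y, z axes, in that order (R = Rz(yaw) Ry(pitch) Rx(roll)).
In Python, from cell import robot gives the robot as it stands. The module is installed in compiled form; this text tells all that it offers.
- The arm moves only by the shell command python3 -m jog 'ROWS' [FORCE]. ROWS is JSON, a list that holds one entry, the list of rows, each a list of 5 numbers: the gripper's target within -1 to 1 (fully open at 1, half-way at 0, shut at -1), then the shift along the tool's x, y, z in m, then the turn about the tool's z in rad. A call has 1 to 5 rows; each row is the pose to reach, as a shift and turn from the pose commanded when the call began, along the tool's axes at that moment; what a row does not reach only later rows make up. A row lasts 1/12 s, in which the tool goes at most 41.7 mm and 7.16 degrees, less where a joint would pass 70% of its speed; a pose out of reach is approached as far as the arm can. A call with a gripper value outside its range is refused whole. The fingers move at their own pace and stop on an object; FORCE is the grip in N (left out, the last holds). Time passes only in rows, so rows that repeat a pose let the fingers close. It gives the time, the measured TCP pose, the force, the opening and the grip force at its end, in the units of the state.
- robot.observe(): the state, without advancing time (a new reading comes with each control period).
- robot.read_camera(name): name is "side" or "top"; returns the picture (400x640x3 uint8, red, green, blue); there is no depth.
- robot.camera_model(name): a dict with "camera_matrix" (3x3 intrinsics, pixels), "position" and "attitude" of the camera in the world. Camera axes: x right, y down, z forward; pixel columns grow to the right and rows downward; lengths in m; the calibration is good to about 2 mm. A picture is of the moment at which its call begins. camera_model takes no time and is no camera call.
- robot.hand_in(): hands the job in; it is judged then, once.
The state is a dict: "time": time; "qpos": joint angles; "qvel": joint speeds; "joint_efforts": joint torques, N m; "tool_pos": TCP position; "tool_rot": TCP orientation; "contact_force": force on the tool from outside, world axes, zero at the start; "torque": the same for the moment, N m; "opening": finger opening in m; "grip_force": force on a finger pad.
Only numpy, scipy, OpenCV 4.12 (cv2) and the standard library are available. Lean on these libraries where they do the work, as an engineer would, in place of code of your own. Each camera call takes 0.05 s, during which the arm holds its last target. There are 200 camera calls.

## Working session

There is one attempt and no reset: what is moved stays moved. The work goes in short steps, Python scripts to look and compute and a shell command to move; the robot and the scene stay as the last step left them, time stands still between calls to the robot, and variables do not carry over. Pictures are saved under pics/ and viewed, at most 10 in all, crops included, and the job is handed in when it is done.

```bash
mkdir -p pics
python3 - <<'E'
from cell import robot
import cv2
print({k:v for k,v in robot.observe().items()})
for n in("side","top"):
    im=robot.read_camera(n); cv2.imwrite(f"pics/{n}0.png",im[:,:,::-1]); print(n,robot.camera_model(n))
E
```

```text
{'time': 0.0, 'qpos': array([ 1.08401668e+00,  3.42740084e-01,  1.52502308e+00,  2.48985445e-05,
        1.27538146e+00, -1.45984680e-01]), 'qvel': array([-0.00043299, -0.00011031, -0.00156584,  0.00072115, -0.00066294,
        0.00044423]), 'joint_efforts': array([ 8.71402572e-04, -4.31242096e+01, -2.44218671e+01,  7.17372377e-02,
        5.61437861e-02, -1.24230228e-04]), 'tool_pos': array([0.17523696, 0.49443973, 0.21203385]), 'tool_rot': array([-3.14006066e+00, -2.49314978e-04,  2.80079023e+00]), 'contact_force': array([ 1.0091907 ,  0.03026769, -0.5864245 ]), 'torque': array([-0.00721179,  0.00541323, -0.00203136]), 'grip_force': 0.0, 'opening': 0.09195048233181166}
side {'camera_matrix': array([[508.88454813,   0.        , 324.9460407 ],
       [  0.        , 508.88454813, 197.75283616],
       [  0.        ,   0.        ,   1.        ]]), 'position': array([-0.02420233, -0.7153577 ,  1.12397543]), 'attitude': array([-2.47460251, -0.00364308, -0.68797782])}
top {'camera_matrix': array([[379.93637404,   0.        , 319.82187663],
       [  0.        , 379.93637404, 199.0958278 ],
       [  0.        ,   0.        ,   1.        ]]), 'position': array([ 0.43441185, -0.07516743,  1.1126099 ]), 'attitude': array([-3.05199236e+00,  1.76731985e-03, -1.55517352e+00])}
```

View pics/side0.png

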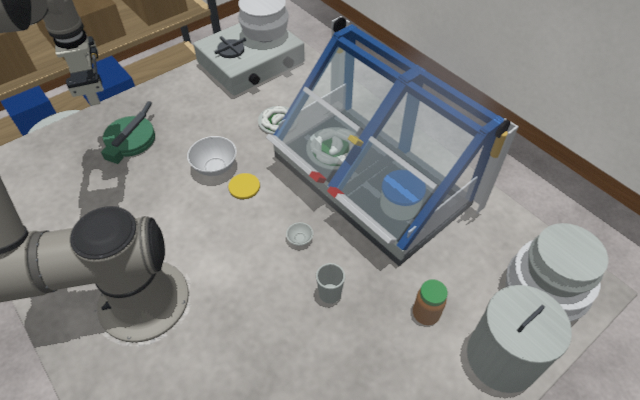

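View pics/top0.png

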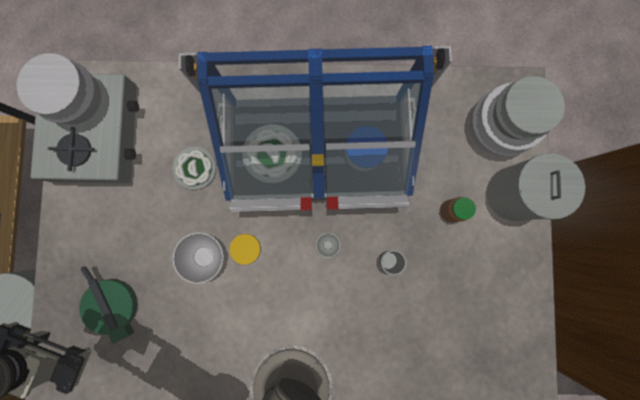

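Top view: the large dumplings plate is at about (271,152), in the left bay. The red ends are at (306,204) and (332,203), the yellow marker at (318,160). Next I triangulate these.

```bash
cat > h.py <<'E'
from cell import robot
import cv2, numpy as np
from scipy.spatial.transform import Rotation as R
ROI={"side":(300,125,365,205),"top":(295,60,345,215)}  # x0,y0,x1,y1
def blobs(n,im,c,roi=None):
    h=cv2.cvtColor(im,cv2.COLOR_RGB2HSV); x0,y0,x1,y1=roi or ROI[n]
    if c=="red": m=((h[...,0]<6)|(h[...,0]>172))&(h[...,1]>140)&(h[...,2]>70)
    else: m=(abs(h[...,0].astype(int)-23)<7)&(h[...,1]>140)&(h[...,2]>90)
    k=np.zeros(m.shape,np.uint8); k[y0:y1,x0:x1]=m[y0:y1,x0:x1]
    _,_,s,ce=cv2.connectedComponentsWithStats(k)
    return sorted([(ce[i][0],ce[i][1],int(s[i][4]),*map(int,s[i][:4])) for i in range(1,len(s)) if s[i][4]>8])
def tri(uv):
    A=np.zeros((3,3));b=np.zeros(3);L=[]
    for n,(u,v) in uv.items():
        c=robot.camera_model(n);d=R.from_euler('xyz',c["attitude"]).apply(np.linalg.solve(c["camera_matrix"],[u,v,1]));d/=np.linalg.norm(d)
        P=np.eye(3)-np.outer(d,d);A+=P;b+=P@c["position"];L.append((P,c["position"]))
    x=np.linalg.solve(A,b); return x,[round(float(np.linalg.norm(P@(x-p)))*1e3,1) for P,p in L]
E
python3 - <<'E'
from h import *
B={}
for n in("side","top"):
    im=cv2.imread(f"pics/{n}0.png")[:,:,::-1].copy()
    for c in("red","yel"): B[n,c]=blobs(n,im,c); print(n,c,[[round(float(a),1) for a in t] for t in B[n,c]])
for i in range(2): print(tri({n:B[n,"red"][i][:2] for n in("side","top")}))
print(tri({n:B[n,"yel"][0][:2] for n in("side","top")}))
s=cv2.imread("pics/side0.png")[100:260,240:480];cv2.imwrite("pics/c.png",cv2.resize(s,(720,480),interpolation=cv2.INTER_CUBIC))
E
```

```text
side red [[313.9, 175.3, 36.0, 310.0, 172.0, 9.0, 9.0], [333.8, 191.3, 59.0, 329.0, 188.0, 13.0, 9.0]]
side yel []
top red [[305.6, 203.4, 122.0, 301.0, 198.0, 11.0, 12.0], [331.9, 202.6, 125.0, 327.0, 197.0, 11.0, 12.0]]
top yel [[317.5, 160.0, 119.0, 312.0, 155.0, 12.0, 11.0]]
(array([ 0.50880663, -0.03291631,  0.11925882]), [3.4, 3.4])
(array([ 0.51414654, -0.10325556,  0.11627202]), [1.1, 1.1])Traceback (most recent call last):
  File "<stdin>", line 7, in <module>
IndexError: list index out of range
```

Run:
```python
from h import *
s=cv2.imread("pics/side0.png")
h=cv2.cvtColor(s,cv2.COLOR_BGR2HSV)
print(h[171:182:2,308:328:2].tolist()); print(h[136:147:2,346:366:2].tolist())
s=s[120:210,260:400];cv2.imwrite("pics/c.png",cv2.resize(s,(798,513),interpolation=cv2.INTER_CUBIC))
```

```text
[[[105, 3, 181], [175, 8, 182], [179, 81, 163], [0, 59, 163], [178, 22, 162], [101, 16, 127], [102, 22, 114], [96, 22, 115], [94, 18, 114], [99, 22, 114]], [[100, 4, 178], [1, 79, 165], [1, 143, 160], [1, 144, 159], [1, 141, 156], [0, 137, 153], [178, 69, 126], [99, 22, 114], [99, 22, 116], [98, 18, 114]], [[2, 36, 122], [1, 146, 161], [1, 144, 159], [0, 142, 160], [1, 142, 158], [1, 139, 156], [1, 140, 153], [0, 89, 137], [99, 22, 116], [99, 22, 116]], [[60, 7, 107], [3, 56, 122], [1, 136, 156], [1, 143, 161], [1, 140, 160], [1, 139, 154], [0, 121, 133], [0, 134, 150], [0, 102, 143], [99, 16, 112]], [[68, 10, 103], [68, 10, 107], [3, 21, 111], [0, 126, 152], [0, 140, 160], [1, 113, 124], [2, 93, 102], [1, 90, 102], [1, 92, 105], [176, 39, 97]], [[105, 7, 77], [75, 9, 109], [68, 10, 107], [10, 14, 109], [1, 115, 135], [2, 92, 103], [2, 91, 104], [2, 89, 103], [1, 69, 107], [83, 9, 113]]]
[[[90, 9, 166], [35, 21, 161], [24, 125, 178], [24, 126, 184], [24, 94, 162], [27, 49, 141], [90, 10, 122], [108, 94, 128], [109, 97, 131], [108, 101, 131]], [[86, 11, 158], [24, 105, 168], [24, 126, 176], [24, 125, 177], [24, 124, 183], [24, 120, 174], [25, 60, 141], [110, 97, 132], [108, 101, 131], [109, 97, 134]], [[87, 16, 144], [50, 10, 149], [24, 116, 165], [24, 125, 174], [25, 121, 177], [24, 123, 180], [24, 110, 158], [24, 102, 162], [109, 84, 128], [109, 102, 133]], [[73, 53, 116], [78, 25, 133], [72, 9, 144], [24, 98, 153], [24, 124, 175], [24, 109, 152], [23, 69, 114], [24, 79, 120], [24, 89, 138], [108, 103, 131]], [[73, 52, 118], [75, 40, 116], [70, 5, 143], [70, 5, 144], [26, 43, 129], [25, 65, 113], [23, 73, 112], [24, 68, 112], [105, 37, 110], [108, 102, 130]], [[73, 51, 114], [69, 34, 106], [70, 5, 145], [103, 13, 136], [108, 73, 108], [107, 75, 105], [108, 79, 123], [98, 20, 101], [108, 99, 129], [106, 89, 138]]]
```

View pics/c.png

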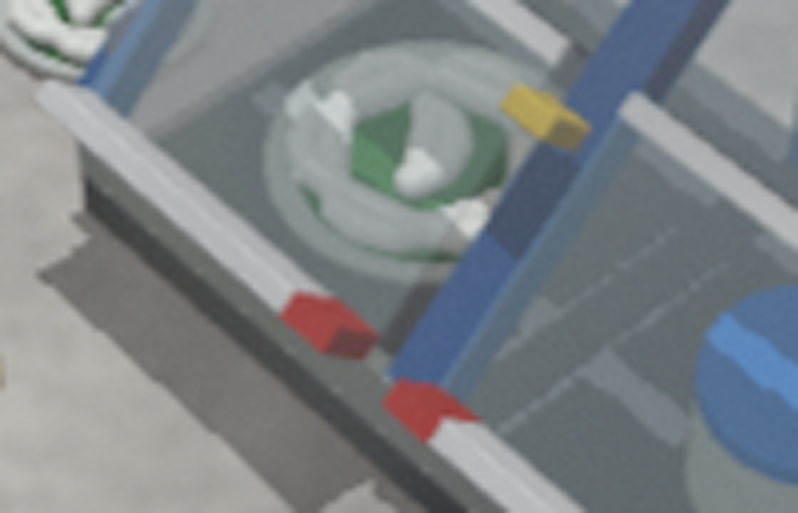

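```bash
sed -i 's/(h\[...,1\]>140)&(h\[...,2\]>70)/(h[...,1]>65)\&(h[...,2]>70)/; s/(h\[...,1\]>140)&(h\[...,2\]>90)/(h[...,1]>60)\&(h[...,2]>90)/' h.py
python3 - <<'E'
from h import *
B={}
for n in("side","top"):
    im=cv2.imread(f"pics/{n}0.png")[:,:,::-1].copy()
    for c in("red","yel"): B[n,c]=blobs(n,im,c); print(n,c,[[round(float(a),1) for a in t] for t in B[n,c]])
P=[tri({n:B[n,"red"][i][:2] for n in("side","top")}) for i in range(2)]+[tri({n:B[n,"yel"][-1][:2] for n in("side","top")})]
print(P)
l,r,m=[p[0] for p in P]
y=l-r; yaw=np.arctan2(-y[0],y[1]); print("yaw",yaw)
u=np.array([np.cos(yaw),np.sin(yaw),1])/2**.5
print("d along slope",u@(m-l),u@(m-r), "out", np.array([-np.cos(yaw),-np.sin(yaw),1])@(m-l)/2**.5)
E
```

```text
side red [[317.2, 176.7, 126.0, 309.0, 171.0, 17.0, 12.0], [333.7, 191.2, 99.0, 327.0, 187.0, 17.0, 11.0]]
side yel [[354.7, 139.8, 91.0, 348.0, 135.0, 15.0, 11.0]]
top red [[305.6, 203.5, 170.0, 300.0, 197.0, 13.0, 14.0], [332.0, 202.7, 165.0, 326.0, 196.0, 13.0, 14.0]]
top yel [[317.5, 159.5, 141.0, 312.0, 154.0, 12.0, 12.0]]
[(array([ 0.51259123, -0.03514619,  0.11242391]), [0.7, 0.7]), (array([ 0.51380332, -0.10346788,  0.11688101]), [1.1, 1.1]), (array([ 0.61119011, -0.06515263,  0.20926243]), [0.1, 0.1])]
yaw 0.017739140765139653
d along slope 0.13780778153782097 0.13465613579946753 out -0.0008574316239304347
```

```bash
python3 -m jog '[[[-1,-0.027,-0.021,0,-0.08],[-1,-0.053,-0.042,0,-0.16],[-1,-0.08,-0.063,0,-0.24],[-1,-0.106,-0.084,0,-0.32],[-1,-0.13,-0.104,0,-0.37]]]' 20
```

```text
time: 0.52
tool_pos: [0.2636, 0.3517, 0.2124]
tool_rot: [-3.141, -0.0, -3.108]
contact_force: [1.2, 1.0, -0.3]
opening: 0.0628
grip_force: 0.0
```

```bash
python3 -m jog '[[[-1,-0.017,-0.029,0,0],[-1,-0.034,-0.058,0,0],[-1,-0.05,-0.086,0,0],[-1,-0.067,-0.115,0,0],[-1,-0.084,-0.144,0,0]]]'; python3 -m jog '[[[-1,-0.017,-0.029,0,0],[-1,-0.034,-0.058,0,0],[-1,-0.05,-0.086,0,0],[-1,-0.067,-0.115,0,0],[-1,-0.084,-0.144,0,0]]]'; python3 -m jog '[[[-1,0,0,0.03,0],[-1,0,0,0.06,0],[-1,0,0,0.085,0],[-1,0,0,0.1,0],[-1,0,0,0.1,0]]]'
python3 - <<'E'
from h import *
im=robot.read_camera("side"); cv2.imwrite("pics/side1.png",cv2.resize(im[90:250,200:400,::-1],(800,600)[:1]+(600,)))
E
```

```text
time: 0.93
tool_pos: [0.3517, 0.2104, 0.2126]
tool_rot: [3.142, -0.0, -3.112]
contact_force: [0.7, 0.5, 0.5]
opening: 0.0296
grip_force: 0.0
time: 1.35
tool_pos: [0.4399, 0.0688, 0.2125]
tool_rot: [3.141, -0.0, -3.113]
contact_force: [0.8, -0.8, -0.2]
opening: 0.0012
grip_force: 0.0
time: 1.77
tool_pos: [0.4371, 0.0702, 0.1097]
tool_rot: [3.141, -0.007, -3.113]
contact_force: [-0.8, -0.6, 0.2]
opening: 0.0007
grip_force: 0.0
```

View pics/side1.png

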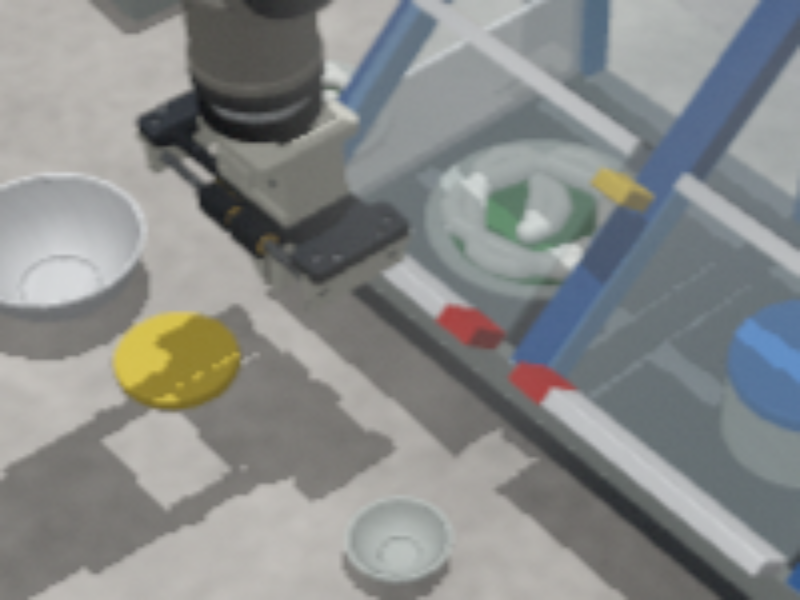

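The gripper stands in front of the left lip. The left red end is at about (470,325) in the crop, and nothing has been touched. I'll creep in to contact.

```bash
python3 -m jog '[[[-1,-0.008,0,0.008,0],[-1,-0.016,0,0.008,0],[-1,-0.024,0,0.008,0],[-1,-0.028,0,0.008,0],[-1,-0.03,0,0.008,0]]]'; python3 -m jog '[[[-1,-0.002,0,0,0],[-1,-0.004,0,0,0],[-1,-0.006,0,0,0],[-1,-0.008,0,0,0],[-1,-0.008,0,0,0]]]'; python3 -m jog '[[[-1,-0.001,0,0,0],[-1,-0.002,0,0,0],[-1,-0.003,0,0,0],[-1,-0.004,0,0,0],[-1,-0.004,0,0,0]]]'
```

```text
time: 2.23
tool_pos: [0.471, 0.0713, 0.1053]
tool_rot: [-3.142, 0.002, -3.112]
contact_force: [-0.2, 0.9, 0.7]
opening: 0.0005
grip_force: 0.0
time: 2.65
tool_pos: [0.4779, 0.0715, 0.1048]
tool_rot: [3.142, 0.0, -3.112]
contact_force: [-0.1, 0.3, 0.0]
opening: 0.0005
grip_force: 0.0
time: 3.07
tool_pos: [0.4802, 0.0716, 0.1044]
tool_rot: [3.141, -0.003, -3.112]
contact_force: [-4.7, -1.0, 2.5]
opening: 0.0001
grip_force: 2.5
```

Contact is felt at x≈0.480 with 4.7 N. Now I push along the slope.

```bash
python3 -m jog '[[[-1,-0.002,0,-0.002,0],[-1,-0.005,0,-0.005,0],[-1,-0.008,0,-0.008,0],[-1,-0.011,0,-0.011,0],[-1,-0.014,0,-0.014,0]]]'; python3 -m jog '[[[-1,-0.003,0,-0.003,0],[-1,-0.006,0,-0.006,0],[-1,-0.009,0,-0.009,0],[-1,-0.012,0,-0.012,0],[-1,-0.015,0,-0.015,0]]]'
python3 - <<'E'
from h import *
im=robot.read_camera("side"); cv2.imwrite("pics/side2.png",cv2.resize(im[90:250,200:400,::-1],(800,600)))
E
```

```text
time: 3.48
tool_pos: [0.4943, 0.0722, 0.1186]
tool_rot: [3.141, -0.003, -3.112]
contact_force: [-5.7, 1.0, 2.1]
opening: 0.0007
grip_force: 2.8
time: 3.9
tool_pos: [0.5094, 0.0728, 0.1336]
tool_rot: [3.141, -0.003, -3.112]
contact_force: [-5.6, 1.1, 2.0]
opening: 0.0002
grip_force: 2.8
```

View pics/side2.png

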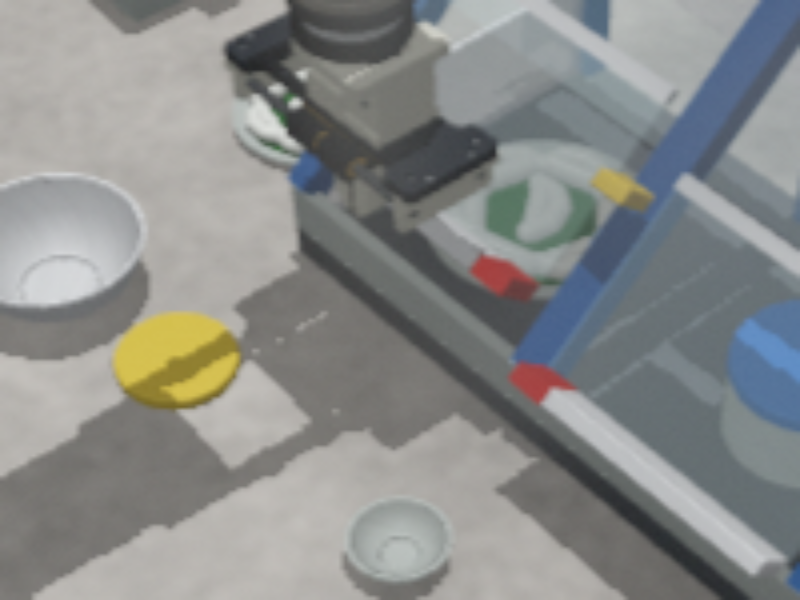

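The window follows: its red end is now at (503,278) in the crop and the right window is still shut. I'll continue to just short of the goal and measure.

```bash
python3 -m jog '[[[-1,-0.003,0,-0.003,0],[-1,-0.006,0,-0.006,0],[-1,-0.009,0,-0.009,0],[-1,-0.012,0,-0.012,0],[-1,-0.015,0,-0.015,0]]]'; python3 -m jog '[[[-1,-0.003,0,-0.003,0],[-1,-0.006,0,-0.006,0],[-1,-0.009,0,-0.009,0],[-1,-0.012,0,-0.012,0],[-1,-0.015,0,-0.015,0]]]';python3 -m jog '[[[-1,-0.003,0,-0.003,0],[-1,-0.006,0,-0.006,0],[-1,-0.009,0,-0.009,0],[-1,-0.012,0,-0.012,0],[-1,-0.015,0,-0.015,0]]]'; python3 -m jog '[[[-1,-0.003,0,-0.003,0],[-1,-0.006,0,-0.006,0],[-1,-0.008,0,-0.008,0],[-1,-0.01,0,-0.01,0],[-1,-0.01,0,-0.01,0]]]'
cat > m.py <<'E'
from h import *
import sys
B={};ROI["side"]=(300,110,370,186)
for n in("side","top"):
    im=robot.read_camera(n); cv2.imwrite(f"pics/{n}{sys.argv[1]}.png",im[:,:,::-1])
    for c in("red","yel"): B[n,c]=blobs(n,im,c); print(n,c,[[round(float(a),1) for a in t] for t in B[n,c]])
l=tri({n:B[n,"red"][0][:2] for n in("side","top")});m=tri({n:B[n,"yel"][-1][:2] for n in("side","top")});print(l,m)
yaw=0.03;u=np.array([np.cos(yaw),np.sin(yaw),1])/2**.5
print("to go",u@(m[0]-l[0]),"out",np.array([-np.cos(yaw),-np.sin(yaw),1])@(m[0]-l[0])/2**.5)
E
python3 m.py 3
```

```text
time: 4.37
tool_pos: [0.5246, 0.0732, 0.1486]
tool_rot: [3.141, -0.002, -3.112]
contact_force: [-5.0, 1.1, 2.2]
opening: 0.0006
grip_force: 2.6
time: 4.78
tool_pos: [0.5396, 0.0739, 0.1636]
tool_rot: [3.141, -0.002, -3.112]
contact_force: [-5.6, 2.2, 1.4]
opening: 0.0005
grip_force: 2.6
time: 5.2
tool_pos: [0.5546, 0.0745, 0.1786]
tool_rot: [3.14, -0.002, -3.112]
contact_force: [-5.8, 2.8, 1.5]
opening: 0.0004
grip_force: 2.7
time: 5.62
tool_pos: [0.5653, 0.0747, 0.1891]
tool_rot: [3.141, -0.0, -3.112]
contact_force: [-4.7, 2.2, 2.5]
opening: 0.0005
grip_force: 2.2
side red [[341.4, 137.7, 106.0, 334.0, 132.0, 16.0, 12.0]]
side yel [[354.7, 139.9, 96.0, 348.0, 135.0, 15.0, 11.0]]
top red [[303.5, 165.8, 184.0, 297.0, 159.0, 14.0, 14.0], [332.0, 202.8, 165.0, 326.0, 196.0, 13.0, 14.0]]
top yel [[317.5, 159.6, 142.0, 312.0, 154.0, 12.0, 12.0]]
(array([ 0.59698519, -0.03114488,  0.19959317]), [0.2, 0.2]) (array([ 0.61117777, -0.0652685 ,  0.20902397]), [0.1, 0.1])
to go 0.015975971360103293 out -0.0026388134641855084
```

View pics/side3.png

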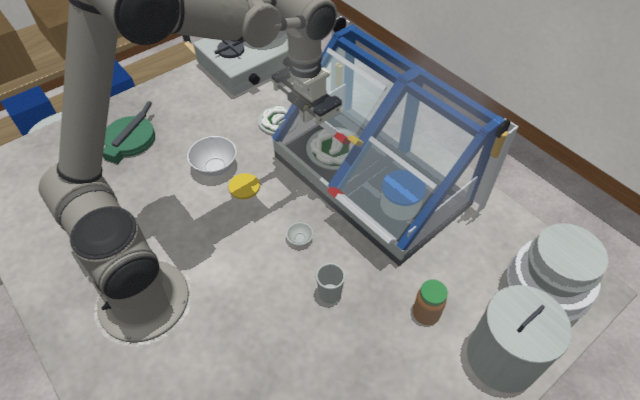

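Side view: the red end (341,138) is nearly beside the marker (355,140), with about 16 mm to go. I'll advance about 11 mm and re-measure.

```bash
python3 -m jog '[[[-1,-0.002,0,-0.002,0],[-1,-0.004,0,-0.004,0],[-1,-0.006,0,-0.006,0],[-1,-0.008,0,-0.008,0],[-1,-0.008,0,-0.008,0]]]'; python3 m.py 4
python3 - <<'E'
import cv2,numpy as np
a=cv2.imread("pics/top4.png")[140:180,290:345];b=cv2.imread("pics/side4.png")[115:155,325:380]
cv2.imwrite("pics/c4.png",cv2.resize(np.hstack([a,b]),None,fx=7.2,fy=7.2,interpolation=cv2.INTER_CUBIC))
# right lip lower edge & case frame line in top view for yaw
g=cv2.cvtColor(cv2.imread("pics/top0.png"),cv2.COLOR_BGR2GRAY).astype(float)
for s in((236,296),(342,404)):
    xs=np.arange(*s);ys=[]
    for x in xs:
        d=g[202:216,x]-g[203:217,x]; i=int(d.argmax()); w=np.clip(d[max(i-1,0):i+2],0,None); ys.append(202.5+max(i-1,0)+(w*np.arange(len(w))).sum()/w.sum())
    print(np.polyfit(xs-320,ys,1),np.round(ys[::10],1))
E
```

```text
time: 6.13
tool_pos: [0.5736, 0.0745, 0.1969]
tool_rot: [3.141, 0.0, -3.112]
contact_force: [-4.9, 1.3, 2.8]
opening: 0.0005
grip_force: 2.0
side red [[342.8, 133.1, 92.0, 336.0, 128.0, 15.0, 11.0]]
side yel [[354.8, 139.9, 95.0, 348.0, 135.0, 15.0, 11.0]]
top red [[303.1, 161.6, 180.0, 297.0, 155.0, 13.0, 14.0], [332.0, 202.8, 165.0, 326.0, 196.0, 13.0, 14.0]]
top yel [[317.5, 159.6, 143.0, 312.0, 154.0, 13.0, 12.0]]
(array([ 0.60415131, -0.02972606,  0.21053708]), [1.5, 1.5]) (array([ 0.6111469 , -0.06540788,  0.209183  ]), [0.1, 0.1])
to go 0.0032301089138504608 out -0.005145063416952571
[-2.97923803e-02  2.08711745e+02] [211.5 210.7 210.4 210.3 210.3 209.5]
[-4.15264596e-02  2.09469333e+02] [208.4 208.2 207.5 207.3 207.4 207.  203.9]
```

View pics/c4.png

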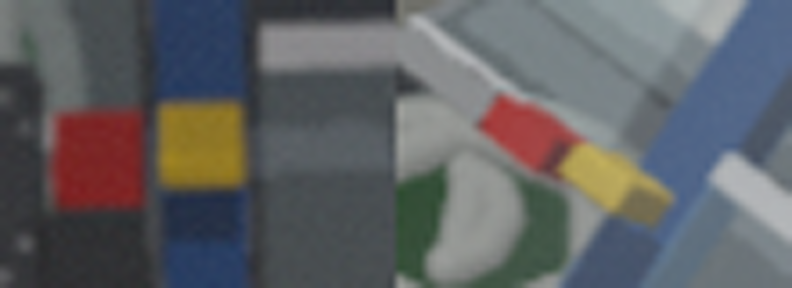

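Crop: the red end is just below the marker in the top view and nearly in line in the side view. To compare like with like, I'll cast rays to the outer lower edges of both bars in each view and intersect them across the slope (case yaw ≈ 0.046).

```bash
cat > e.py <<'E'
from h import *
import sys
yaw=0.046; Y=np.array([-np.sin(yaw),np.cos(yaw),0]); X=np.array([np.cos(yaw),np.sin(yaw),0])
I={n:np.mean([robot.read_camera(n).astype(np.float32) for _ in range(4)],0) for n in("side","top")}
def sat(n): 
    a=I[n]; return (a[...,0]-a[...,2])  # R-B: high on red and yellow
def edge(n,cols,lo,hi):   # half-level crossing scanning down, from row lo (inside) to hi
    s=sat(n);out=[]
    for c in cols:
        p=s[lo:hi,c]; i0=int(p[:8].argmax()); lev=.5*p[i0]+.5*p[i0+2:].min()
        k=next(j for j in range(i0,len(p)) if p[j]<lev); out.append((c,lo+k-1+(p[k-1]-lev)/(p[k-1]-p[k])))
    return np.array(out)
def ray2(n,uv):
    c=robot.camera_model(n);d=R.from_euler('xyz',c["attitude"]).apply(np.linalg.solve(c["camera_matrix"],[*uv,1]))
    return np.array([X@c["position"],c["position"][2]]),np.array([X@d,d[2]])
def pt(a,b):
    (p,d),(q,e)=ray2("side",a),ray2("top",b); t=np.linalg.solve(np.c_[d,-e],q-p); return p+t[0]*d
sc=eval(sys.argv[1])  # dict: red side cols,rows ; mark
P={}
for k,(cs,rs,ct,rt) in sc.items():
    a,b=edge("side",range(*cs),*rs),edge("top",range(*ct),*rt); print(k,np.round(a[:,1],1),np.round(b[:,1],1))
    P[k]=pt(a.mean(0),b.mean(0)); print(k,P[k])
d=P["m"]-P["r"]; print("to go mm",1e3*(d[0]+d[1])/2**.5,"out",1e3*(d[1]-d[0])/2**.5)
E
python3 e.py "{'r':((338,344),(130,148),(299,306),(158,175)),'m':((350,356),(137,152),(314,322),(156,173))}"
```

```text
r [133.9 134.8 135.6 136.5 137.3 137.9] [168.5 168.5 168.5 168.4 168.4 168.4 168.4]
r [0.58584095 0.21563272]
m [141.  141.9 142.7 143.3 143.9 144.2] [165.5 165.5 165.5 165.5 165.5 165.5 165.5 165.5]
m [0.59178614 0.21551604]
to go mm 4.121374769814804 out -4.286388119159827
```

```bash
python3 e.py "{'r':((338,343),(130,148),(299,306),(158,175)),'m':((349,354),(137,152),(314,322),(156,173))}"; python3 e.py "{'r':((338,343),(130,148),(299,306),(158,175)),'m':((349,353),(136,152),(314,322),(156,173))}"|tail -1
```

```text
r [133.9 134.8 135.6 136.4 137.3] [168.5 168.5 168.5 168.4 168.4 168.4 168.4]
r [0.58589946 0.2155327 ]
m [140.3 141.  141.9 142.7 143.3] [165.5 165.6 165.5 165.5 165.5 165.5 165.5 165.5]
m [0.591914   0.21476809]
to go mm 3.712259391063187 out -4.793579910769825
to go mm 3.729638742751443 out -4.775567662449974
```

```bash
python3 -m jog '[[[-1,-0.001,0,-0.001,0],[-1,-0.002,0,-0.002,0],[-1,-0.0026,0,-0.0026,0],[-1,-0.0026,0,-0.0026,0]]]'; python3 e.py "{'r':((339,344),(128,146),(299,306),(156,173)),'m':((349,354),(137,152),(314,322),(156,173))}"; python3 m.py 5|tail -1;python3 - <<'E'
import cv2,numpy as np
a=cv2.imread("pics/top5.png")[140:180,290:345];b=cv2.imread("pics/side5.png")[115:155,325:380]
cv2.imwrite("pics/c5.png",cv2.resize(np.hstack([a,b]),None,fx=7.2,fy=7.2,interpolation=cv2.INTER_CUBIC))
E
```

```text
time: 7.77
tool_pos: [0.5764, 0.0744, 0.1995]
tool_rot: [3.141, 0.0, -3.112]
contact_force: [-3.1, 1.0, 1.0]
opening: 0.0001
grip_force: 1.7
r [132.8 133.5 134.4 135.2 135.8] [167.1 167.1 167.1 167.1 167.1 167.1 167.1]
r [0.58858703 0.21864143]
m [140.1 141.  141.9 142.7 143.3] [165.5 165.5 165.5 165.5 165.5 165.5 165.5 165.5]
m [0.59189682 0.21492292]
to go mm -0.28900825018774434 out -4.969757217065178
to go -0.0009140596830501287 out -0.005282090945396677
```

View pics/c5.png

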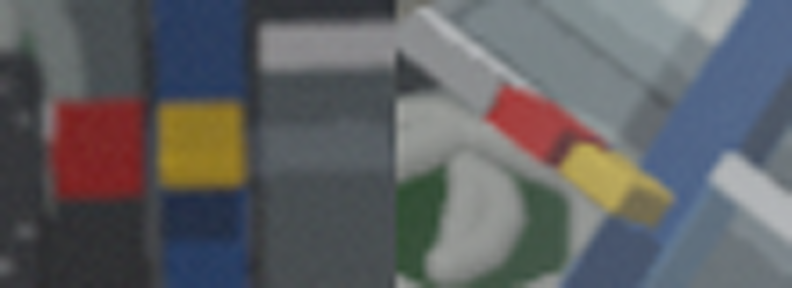

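The bars are in line in both views, within about 1 mm. I'll withdraw straight back and check again.

```bash
python3 -m jog '[[[-1,0.005,0,0,0],[-1,0.02,0,0,0],[-1,0.045,0,0,0],[-1,0.07,0,0,0],[-1,0.08,0,0,0]]]';python3 -m jog '[[[-1,0.02,0,0,0],[-1,0.04,0,0,0],[-1,0.06,0,0,0],[-1,0.06,0,0,0],[-1,0.06,0,0,0]]]'; python3 e.py "{'r':((339,344),(128,146),(299,306),(156,173)),'m':((349,354),(137,152),(314,322),(156,173))}"; python3 m.py 6|tail -1
```

```text
time: 8.68
tool_pos: [0.4937, 0.0718, 0.1992]
tool_rot: [-3.141, -0.001, -3.112]
contact_force: [0.7, -0.3, 0.7]
opening: 0.0007
grip_force: 0.0
time: 9.1
tool_pos: [0.4363, 0.07, 0.1998]
tool_rot: [-3.141, 0.002, -3.113]
contact_force: [-0.1, -1.0, -0.3]
opening: 0.0002
grip_force: 0.0
r [132.8 133.6 134.4 135.3 135.8] [167.1 167.1 167.1 167.1 167.1 167.1 167.1]
r [0.58861035 0.21858589]
m [140.1 141.  141.9 142.7 143.3] [165.5 165.6 165.6 165.5 165.5 165.5 165.5 165.5]
m [0.59189923 0.21491042]
to go mm -0.27335236849594813 out -4.924538808131185
to go -0.0007122788984119462 out -0.005268291733160853
```

View pics/side6.png

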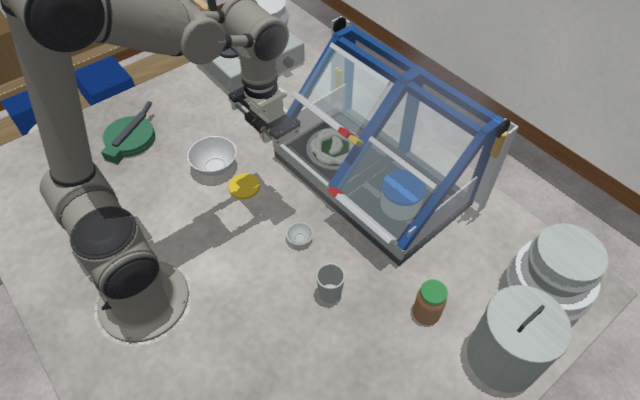

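The robot is clear. The left window stays open with its red end (345,135) level with the marker (355,140), the right window is shut, and the other things have not moved.

```bash
python3 -c "
from cell import robot
print(robot.hand_in())"
```

```text
the job is handed in; nothing more can be done
None
```

The left window, in front of the dumplings, is pushed up with its red end level with the yellow marker to within about 1 mm as measured from the images; the right window is still shut, the gripper is clear of everything, and the job is handed in.

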